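# Snug the wrench on the valve nut

## Task

One of the two steel adjustable wrenches sits with its jaws round the hex nut of the small valve, but its jaw is still wide of the nut. Roll that wrench's worm with a fingertip, stroke by stroke, until the moving jaw is snug against the nut, ready for turning. Leave the other wrench, parked on its plain rest, as it is set.

Things in the scene. Friction and masses are not known exactly. Their poses are not given: they have to be found in the camera images.
- wrench_worm_top (a point): Middle of the highest line of the worm to be rolled, 49 mm above the bench: a knurled steel roller, 18 mm diameter, 18 mm long, lying level, 3 mm proud of the 12 mm thick wrench head. Axes: x along the worm's axis, y along the wrench from jaws to handle end, z up. The hex nut (19 mm across flats) is centred 42 mm towards -y, the handle ends 153 mm towards +y; nothing else there is over 48 mm high.
- wrench_worm (a joint): Angle of that worm in rad: 0 with the jaw snug, 2.0 to 3.6 at the start. A fingertip pressed lightly on its top (3 to 20 N) and drawn towards the handle end (+y) rolls it down to 0 and closes the jaw; drawn the other way opens it. 9 mm of stroke is 1 rad: two or three strokes of 16 mm, finger lifted between. It turns easily, stays where left, and at the nut it stops and the finger just slips.
- wrench_jaw (a joint): Gap between that wrench's moving jaw and the nut, in m: 0 when snug (its stop), 0.012 at the widest, 0.005 to 0.009 at the start; 0.0025 per rad of worm. Only the worm moves it; pushing on the jaw does not. The wrench itself (200 mm, plain steel) is held flat on its station and does not move.
- spare_jaw_face (a point): Middle of the top edge of the moving jaw's gripping face on the other, alike wrench, which lies on a station with a plain grey block and no nut; 46 mm above the bench. Its worm top is 42 mm off towards the handle. To be left as set.

How it is judged:
By the outcome, as a careful person would: the job done as asked, in the order asked, and still so for the second after the job is handed in, with the robot touching nothing.
It also fails if it takes over 40 s, if anything falls off the work surface, if the arm or the gripper's body presses on something with over 40 N, if the wrist force passes 120 N, or if a joint passes its speed limit or range.

## Robot

A 7-joint arm with a two-finger parallel gripper is mounted at the origin on a cart in front of the work surface, level with it; the furniture and walls round the work are solid. World frame = base frame: x ahead of the robot, y to its left, z up, the work surface at z = 0. Lengths are in m, angles in rad, forces in N, time in s.
With the tool pointing down it reaches from about 0.425 to 0.925 m from the base axis. Payload 6.8 kg.
Tool frame: the origin (TCP) lies on the mounting face of the last link; the fingertips stand 173 mm ahead of it and the grasp point (between the pads) lies 155 mm ahead of it; z points along the fingers, y is the line along which they close (so a half turn about z gives the same grasp; the last joint's range is limited). The gripper opens to 85 mm and grips with 20 to 120 N. Pads are 22 mm wide; open, the fingers measure 114 mm over their backs; the gripper's body (76 mm by 85 mm) begins 54 mm behind the grasp point. The pads swing forward as they close: fully open they stand 13 mm farther back than shut.
Start: joints at [1.01, 0.477, 0.022, 1.555, -0.011, 1.109, -0.083], TCP at [0.295, -0.607, 0.405] pointing down, gripper open.
Joint ranges: [-2.96, 2.96], [-0.34, 2.1], [-1.41, 1.46], [0.24, 2.44], [-1.37, 4.51], [0.17, 1.92], [-2.96, 2.96]. Speed limits (rad/s): [2.39, 2.39, 3.14, 3.14, 3.14, 3.14, 3.14].

## Interface

Orientations are given as a rotation vector (axis times angle).
In Python, from bench import r gives the robot as it stands.
- The arm moves only by the tool carry_out, never from a script. Its argument "moves" is a list of rows, each a list of 5 numbers: the shift along the tool's x, y, z in m, then the turn about the tool's z in rad, then the finger opening in m, from 0 to 0.0854. In form: [[dx, dy, dz, roll, claw], ...]. A call has exactly 8 rows; each row is the pose to reach, as a shift and turn from the pose commanded when the call began, along the tool's axes at that moment; what a row does not reach only later rows make up. A row lasts 1/10 s, in which the tool goes at most 50 mm and 8.59 degrees, less where a joint would pass 70% of its speed; a pose out of reach is approached as far as the arm can. A call with a gripper value outside its range is refused whole. The fingers move at their own pace and stop on an object; "force" is the grip in N (left out, the last holds). Time passes only in rows, so rows that repeat a pose let the fingers close, or fill a call up. It gives the time, the measured TCP pose, the force, the opening and the grip force at its end, in the units of the state.
- r.get_obs(): the state, without advancing time (a new reading comes with each control period).
- r.grab_frame(name): name is "scene" or "side" or "wrist"; returns the picture (480x640x3 uint8, red, green, blue); there is no depth.
- r.calibration(name): a dict with "fx", "fy", "cx", "cy" (pixels), "rvec" (rotation vector, rad) and "tvec" (3), from world to camera coordinates, as OpenCV has them. Camera axes: x right, y down, z forward; pixel columns grow to the right and rows downward; lengths in m; the calibration is good to about 2 mm. A picture is of the moment at which its call begins: read the wrist's pose just before it. calibration takes no time and is no camera call; for the wrist camera it gives the pose at the moment of the call.
- r.hand_in(): hands the job in; it is judged then, once.
The state is a dict: "clock": time; "joints": joint angles; "qvel": joint speeds; "tau": joint torques, N m; "tcp_pos": TCP position; "orientation": TCP orientation; "contact_force": force on the tool from outside, world axes, zero at the start; "moment": the same for the moment, N m; "grip_width": finger opening in m; "gripper_force": force on a finger pad.
Only numpy, scipy, OpenCV 4.12 (cv2) and the standard library are available. Lean on these libraries where they do the work, as an engineer would, in place of code of your own. Each camera call takes 0.05 s, during which the arm holds its last target. There are 200 camera calls.

## Working session

There is one attempt and no reset: what is moved stays moved. The work goes in short steps, Python scripts to look and compute and a tool call to move; the robot and the scene stay as the last step left them, time stands still between calls to the robot, and variables do not carry over. Pictures are saved under pics/ and viewed, at most 10 in all, crops included, and the job is handed in when it is done.

Besides the shell and the picture viewer there is one more tool, called after ">>>" as name(argument=value, ...), one argument or row to a line, values as JSON. carry_out: Moves the arm, as the interface text tells. Its arguments: {"type":"object","properties":{"moves":{"type":"array","items":{"type":"array","items":{"type":"number"}}},"force":{"type":"number"}},"required":["moves"]}

```bash
mkdir -p pics; ls
python3 - <<'E'
from bench import r
import cv2,numpy as np
o=r.get_obs();print(o)
for n in("scene","side"):
    print(n,r.calibration(n)); cv2.imwrite(f"pics/{n}0.png",r.grab_frame(n)[:,:,::-1])
E
```

```text
pics
{'clock': 0.0, 'joints': array([ 1.00991371,  0.47781291,  0.02236618,  1.55648465, -0.01148574,
        1.10928385, -0.08309709]), 'qvel': array([ 0.00136241, -0.00107133,  0.0016672 , -0.00032974, -0.00010115,
       -0.0016886 , -0.00089021]), 'tau': array([-2.50874400e-04, -5.96454406e+01,  1.60706129e+00, -2.81199682e+01,
        1.22648259e-02,  9.54081741e-03,  5.86936110e-06]), 'tcp_pos': array([ 0.29516006, -0.60673104,  0.40370333]), 'orientation': array([-3.05970151e+00, -7.04783060e-01,  9.03857155e-04]), 'contact_force': array([-0.20134778, -0.58401641, -0.67649544]), 'moment': array([-0.03085054,  0.0316313 ,  0.03738999]), 'gripper_force': 0.0, 'grip_width': 0.08534161461701804}
scene {'fx': 620.2659784280805, 'fy': 620.2659784280805, 'cx': 313.8316781160923, 'cy': 234.02713939259496, 'rvec': array([ 0.91086922, -2.28882371,  1.30923124]), 'tvec': array([0.31449199, 0.2612782 , 0.56814804])}
side {'fx': 502.7938103355762, 'fy': 502.7938103355762, 'cx': 321.91828745399073, 'cy': 242.6637694563156, 'rvec': array([ 0.33916709, -2.52340425,  1.58506131]), 'tvec': array([0.45035393, 0.17577885, 0.67924367])}
```

View pics/scene0.png

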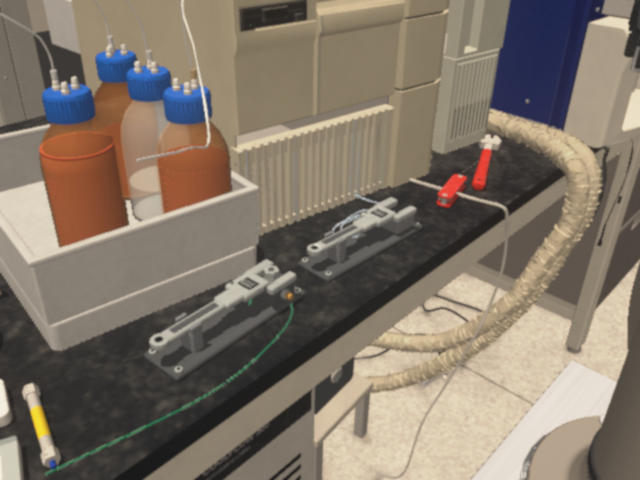

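View pics/side0.png

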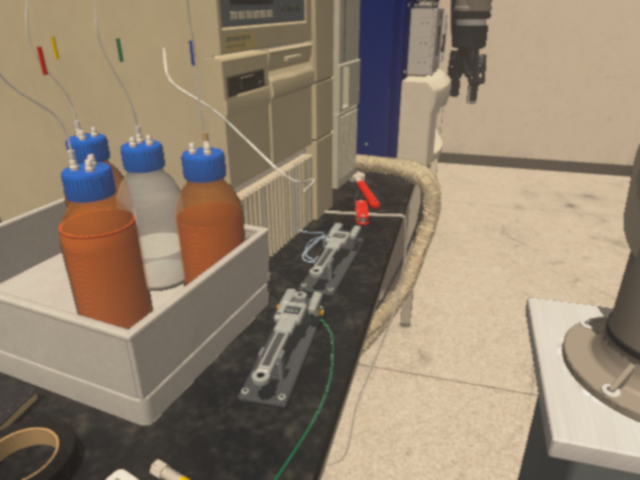

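The scene view shows two wrenches. The one whose station has the brass fitting and green hose has its head near scene (250,285) and side (293,308). The other is near scene (365,222) and side (335,240). I'll zoom in on both heads.

```bash
cat > h.py <<'E'
from bench import r
import cv2,numpy as np
def ray(n,uv,c=None):
    c=c or r.calibration(n); R=cv2.Rodrigues(c["rvec"])[0]
    d=R.T@np.array([(uv[0]-c["cx"])/c["fx"],(uv[1]-c["cy"])/c["fy"],1]); return -R.T@c["tvec"],d
def onz(n,uv,z,c=None):
    o,d=ray(n,uv,c); return o+d*(z-o[2])/d[2]
def proj(n,P,c=None):
    c=c or r.calibration(n); K=np.array([[c["fx"],0,c["cx"]],[0,c["fy"],c["cy"]],[0,0,1]])
    return cv2.projectPoints(np.float64(P).reshape(-1,3),c["rvec"],c["tvec"],K,None)[0].reshape(-1,2)
E
python3 - <<'E'
from h import *
a=cv2.imread("pics/scene0.png")[245:385,140:310]; b=cv2.imread("pics/side0.png")[280:410,230:340]
a=cv2.resize(a,None,fx=2.6,fy=4.0*.65,interpolation=2); b=cv2.resize(b,None,fx=3,fy=3,interpolation=2)
h=max(a.shape[0],b.shape[0]);c=np.zeros((h,a.shape[1]+b.shape[1],3),np.uint8)
c[:a.shape[0],:a.shape[1]]=a;c[:b.shape[0],a.shape[1]:]=b;cv2.imwrite("pics/crop.png",c);print(c.shape,a.shape)
for n,uv in(("scene",(245,285)),("side",(293,309)),("scene",(156,342)),("side",(262,376)),("scene",(365,222))):print(n,uv,onz(n,uv,.047))
E
```

```text
(390, 772, 3) (364, 442, 3)
scene (245, 285) [0.49585462 0.05917095 0.047     ]
side (293, 309) [0.49742061 0.04873163 0.047     ]
scene (156, 342) [0.48508144 0.20190292 0.047     ]
side (262, 376) [0.48759099 0.19693658 0.047     ]
scene (365, 222) [ 0.48842268 -0.1759337   0.047     ]
```

View pics/crop.png

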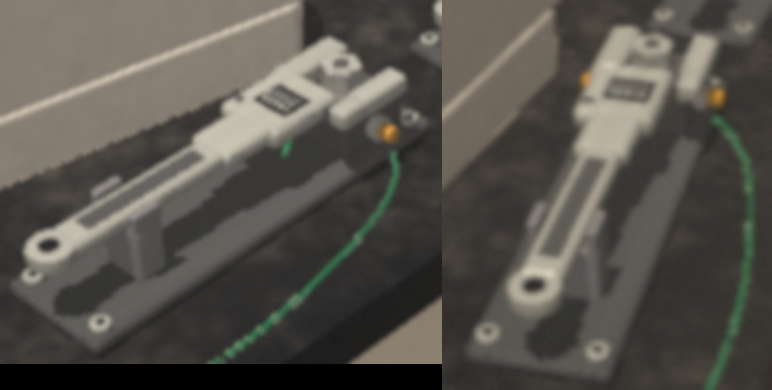

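Run:
```python
from h import *
from scipy.spatial.transform import Rotation as Ro
def tri(a,b):
    A=[];y=[]
    for n,uv in(("scene",a),("side",b)):
        o,d=ray(n,uv);d/=np.linalg.norm(d);M=np.eye(3)-np.outer(d,d);A.append(M);y.append(M@o)
    return np.linalg.lstsq(np.vstack(A),np.hstack(y),rcond=None)[0]
w=tri((248.5,284.2),(292,310.7));n=tri((271.5,269.6),(300,294.7));e=tri((158.5,339.2),(260.7,375))
print("worm",w,"nut",n,"end",e)
for q in(w,n,e):pass
d=e-n;print("len",np.linalg.norm(d[:2]),np.linalg.norm((w-n)[:2]));d/=np.linalg.norm(d[:2]);print(d)
o=r.get_obs();R=Ro.from_rotvec(o["orientation"]).as_matrix();print(R)
t=np.array([w[0],w[1],.049+.173+.12]);print("shift tool",R.T@(t-o["tcp_pos"]))
c=r.calibration("wrist");Rc=cv2.Rodrigues(c["rvec"])[0];print("cam in tool",R.T@(-Rc.T@c["tvec"]-o["tcp_pos"]),R.T@Rc.T)
```

```text
worm [0.49784073 0.05148762 0.0445737 ] nut [0.49883749 0.00947071 0.04659111] end [0.48969812 0.19541208 0.04560513]
len 0.18616583808997733 0.042028726834698334
[-0.04909263  0.99879423 -0.00529624]
[[ 8.99249945e-01  4.37434473e-01 -7.85600113e-04]
 [ 4.37435172e-01 -8.99248799e-01  1.43801173e-03]
 [-7.74140560e-05 -1.63678109e-03 -9.99998657e-01]]
shift tool [ 0.47017995 -0.50317819  0.0626077 ]
cam in tool [0.07787515 0.00050385 0.03106028] [[ 8.68247415e-04 -9.50850678e-01 -3.09648566e-01]
 [ 9.99999136e-01  5.19920052e-04  1.20743440e-03]
 [-9.87097319e-04 -3.09649347e-01  9.50850308e-01]]
```

The two views agree: worm at (0.498, 0.051), with 42.0 mm from nut to worm. I'll move above it with the fingers shut.

>>> carry_out(
  moves=[
    [0.02,-0.021,0,0,0],
    [0.048,-0.051,0,0,0],
    [0.078,-0.083,0,0,0],
    [0.108,-0.115,0,0,0],
    [0.138,-0.147,0,0,0],
    [0.168,-0.179,0,0,0],
    [0.198,-0.211,0,0,0],
    [0.228,-0.243,0,0,0],
  ],
  force=20,
)

```text
clock: 0.9
tcp_pos: [0.3941, -0.2869, 0.4045]
orientation: [-3.061, -0.705, 0.0]
contact_force: [0.6, 0.1, 0.6]
grip_width: -0.0002
gripper_force: 0.0
```

>>> carry_out(
  moves=[
    [0.03,-0.032,0,0.05,0],
    [0.06,-0.064,0.01,0.1,0],
    [0.09,-0.096,0.02,0.15,0],
    [0.12,-0.128,0.03,0.2,0],
    [0.15,-0.16,0.04,0.25,0],
    [0.18,-0.192,0.05,0.3,0],
    [0.21,-0.225,0.06,0.35,0],
    [0.242,-0.26,0.063,0.403,0],
  ],
)

```text
clock: 1.7
tcp_pos: [0.4976, 0.0521, 0.3405]
orientation: [3.14, 0.073, -0.003]
contact_force: [1.2, 0.4, -0.4]
grip_width: 0.0
gripper_force: 0.0
```

Run:
```python
from h import *
from scipy.spatial.transform import Rotation as Ro
o=r.get_obs();R=Ro.from_rotvec(o["orientation"]).as_matrix();c=r.calibration("wrist")
im=r.grab_frame("wrist");cv2.imwrite("pics/w1.png",im[:,:,::-1]);np.save("c1.npy",c,allow_pickle=True)
print(o["clock"],o["tcp_pos"],R,o["contact_force"],o["grip_width"])
print(proj("wrist",[[.498,.0515,.049],[.4988,.0095,.047],[.4897,.1954,.046],o["tcp_pos"]+R@[0,0,.173]],c))
```

```text
1.7 [0.4975724  0.05213556 0.34047504] [[ 9.98902844e-01  4.67858360e-02 -2.04781338e-03]
 [ 4.67846352e-02 -9.98904801e-01 -6.30402328e-04]
 [-2.07506452e-03  5.33904477e-04 -9.99997705e-01]] [ 1.17222819  0.42520613 -0.37339156] 2.6512812012439727e-05
[[316.69299531 230.38291155]
 [376.31714268 231.17061729]
 [112.58259737 231.2348264 ]
 [314.9423219  315.0039479 ]]
```

View pics/w1.png

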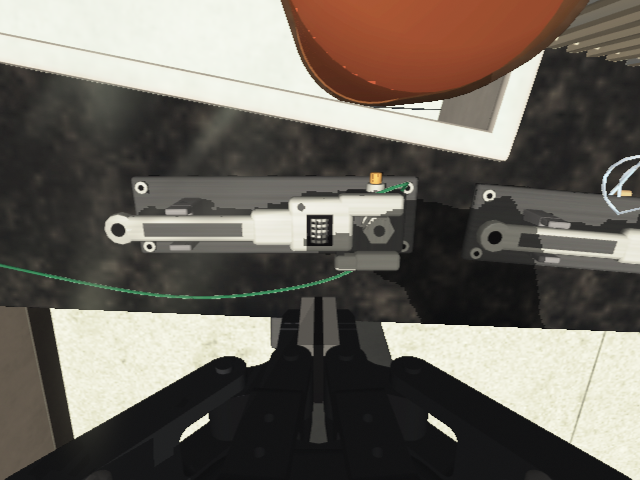

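Straight down, the wrist view shows the worm at (319,230), the nut at (380,231), the moving jaw's face at about row 252, and the handle end at (119,229). The worm is about 1.5 to 2 mm nearer the nut than I first estimated, so y ≈ 0.050. Next I'll descend to just above the start of the stroke.

>>> carry_out(
  moves=[
    [0,0.004,0.02,0,0],
    [0,0.008,0.05,0,0],
    [0,0.008,0.08,0,0],
    [0,0.008,0.1,0,0],
    [0,0.008,0.11,0,0],
    [0,0.008,0.113,0,0],
    [0,0.008,0.113,0,0],
    [0,0.008,0.113,0,0],
  ],
)

```text
clock: 2.55
tcp_pos: [0.4988, 0.043, 0.2296]
orientation: [-3.14, -0.078, -0.003]
contact_force: [0.1, 0.4, 0.4]
grip_width: -0.0
gripper_force: 0.0
```

>>> carry_out(
  moves=[
    [0,0,0.001,0,0],
    [0,0,0.002,0,0],
    [0,0,0.003,0,0],
    [0,0,0.004,0,0],
    [0,0,0.005,0,0],
    [0,0,0.005,0,0],
    [0,0,0.005,0,0],
    [0,0,0.005,0,0],
  ],
)

```text
clock: 3.35
tcp_pos: [0.4983, 0.043, 0.2237]
orientation: [-3.141, -0.078, -0.0]
contact_force: [0.0, -0.6, 0.3]
grip_width: -0.0002
gripper_force: 0.0
```

>>> carry_out(
  moves=[
    [0,0,0.0005,0,0],
    [0,0,0.001,0,0],
    [0,0,0.0015,0,0],
    [0,0,0.002,0,0],
    [0,0,0.002,0,0],
    [0,0,0.002,0,0],
    [0,0,0.002,0,0],
    [0,0,0.002,0,0],
  ],
)

```text
clock: 4.15
tcp_pos: [0.4984, 0.043, 0.222]
orientation: [3.14, 0.078, 0.0]
contact_force: [-1.7, -1.0, 5.4]
grip_width: -0.0
gripper_force: 2.5
```

Contact at about 5 N. Stroke towards the handle (tool −y), without lifting yet, to check the force.

>>> carry_out(
  moves=[
    [0,0,0.0003,0,0],
    [0,-0.002,0.0003,0,0],
    [0,-0.004,0.0003,0,0],
    [0,-0.006,0.0003,0,0],
    [0,-0.008,0.0003,0,0],
    [0,-0.01,0.0003,0,0],
    [0,-0.012,0.0003,0,0],
    [0,-0.013,0.0003,0,0],
  ],
)

```text
clock: 4.95
tcp_pos: [0.4978, 0.0558, 0.2222]
orientation: [3.14, 0.078, 0.001]
contact_force: [-3.5, -1.5, 10.5]
grip_width: -0.0001
gripper_force: 5.7
```

>>> carry_out(
  moves=[
    [0,0,-0.006,0,0],
    [0,0,-0.02,0,0],
    [0,0,-0.05,0,0],
    [0,0.006,-0.08,0,0],
    [0,0.013,-0.1,0,0],
    [0,0.013,-0.1,0,0],
    [0,0.013,-0.1,0,0],
    [0,0.013,-0.1,0,0],
  ],
)

```text
clock: 5.75
tcp_pos: [0.4978, 0.0431, 0.3207]
orientation: [3.141, 0.079, -0.002]
contact_force: [-0.7, 0.7, 0.5]
grip_width: 0.0001
gripper_force: 0.0
```

```bash
cat > look.py <<'E'
from h import *
import sys
c0=np.load("c1.npy",allow_pickle=True).item();a=cv2.imread("pics/w1.png");c=r.calibration("wrist");b=r.grab_frame("wrist")[:,:,::-1]
np.save("c_last.npy",c)
out=[]
for im,cc in((a,c0),(b,c)):
    # warp to plan view of plane z=.047: 8 px/mm, x world up, -y right
    g=[(.525,.07),(.525,-.01),(.455,-.01),(.455,.07)];p=np.float32(proj("wrist",[(x,y,.047) for x,y in g],cc))
    out.append(cv2.warpPerspective(im,cv2.getPerspectiveTransform(p,np.float32([(0,0),(390,0),(390,341),(0,341)])),(390,341),flags=2))
cv2.imwrite(sys.argv[1],np.hstack(out))
E
python3 look.py pics/w2.png
```

```text
(no output)
```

View pics/w2.png

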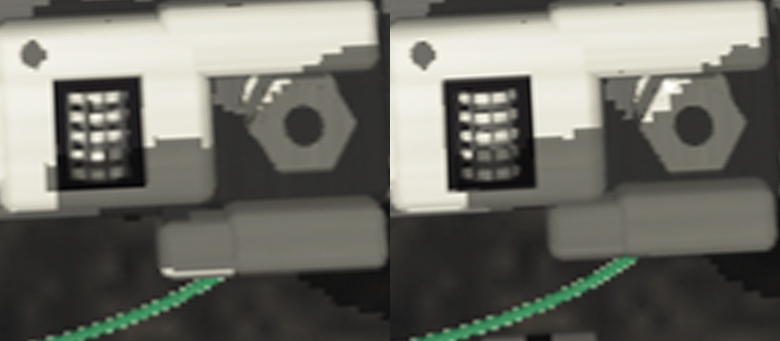

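In the plan view, the nut's lower flat is at row 171 and the jaw's face has moved from row 201 to 184. That is 3.5 mm of closing, with about 2.6 mm left. Next come a second and a third stroke, the third to make sure it is on the stop.

>>> carry_out(
  moves=[
    [0,0,0.03,0,0],
    [0,0,0.06,0,0],
    [0,0,0.085,0,0],
    [0,0,0.095,0,0],
    [0,0,0.097,0,0],
    [0,0,0.0985,0,0],
    [0,0,0.1,0,0],
    [0,0,0.1,0,0],
  ],
)

```text
clock: 6.6
tcp_pos: [0.4988, 0.0431, 0.2223]
orientation: [-3.14, -0.078, -0.003]
contact_force: [0.1, 0.9, 1.3]
grip_width: 0.0002
gripper_force: 0.4
```

>>> carry_out(
  moves=[
    [0,0,0,0,0],
    [0,-0.002,0,0,0],
    [0,-0.004,0,0,0],
    [0,-0.006,0,0,0],
    [0,-0.008,0,0,0],
    [0,-0.01,0,0,0],
    [0,-0.012,0,0,0],
    [0,-0.013,0,0,0],
  ],
)

```text
clock: 7.4
tcp_pos: [0.4982, 0.0559, 0.2223]
orientation: [3.14, 0.078, 0.003]
contact_force: [0.2, -0.5, 6.7]
grip_width: -0.0002
gripper_force: 3.5
```

>>> carry_out(
  moves=[
    [0,0,-0.006,0,0],
    [0,0,-0.012,0,0],
    [0,0.006,-0.012,0,0],
    [0,0.013,-0.012,0,0],
    [0,0.013,-0.008,0,0],
    [0,0.013,-0.003,0,0],
    [0,0.013,0,0,0],
    [0,0.013,0,0,0],
  ],
)

```text
clock: 8.2
tcp_pos: [0.4983, 0.0422, 0.2214]
orientation: [3.139, 0.077, -0.002]
contact_force: [-2.6, -4.1, 9.9]
grip_width: -0.0001
gripper_force: 5.0
```

>>> carry_out(
  moves=[
    [0,0,0,0,0],
    [0,-0.002,0,0,0],
    [0,-0.004,0,0,0],
    [0,-0.006,0,0,0],
    [0,-0.008,0,0,0],
    [0,-0.01,0,0,0],
    [0,-0.012,0,0,0],
    [0,-0.013,0,0,0],
  ],
)

```text
clock: 9.0
tcp_pos: [0.4983, 0.053, 0.2222]
orientation: [3.136, 0.073, 0.001]
contact_force: [-1.8, -10.3, 14.8]
grip_width: -0.0
gripper_force: 7.4
```

>>> carry_out(
  moves=[
    [0,0,-0.006,0,0],
    [0,0,-0.02,0,0],
    [0,0,-0.05,0,0],
    [0,0.006,-0.08,0,0],
    [0,0.013,-0.1,0,0],
    [0,0.013,-0.1,0,0],
    [0,0.013,-0.1,0,0],
    [0,0.013,-0.1,0,0],
  ],
)

```text
clock: 9.8
tcp_pos: [0.4978, 0.0434, 0.3206]
orientation: [-3.14, -0.079, 0.003]
contact_force: [0.4, -0.5, -0.5]
grip_width: -0.0003
gripper_force: 0.0
```

```bash
python3 look.py pics/w3.png
```

```text
(no output)
```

View pics/w3.png

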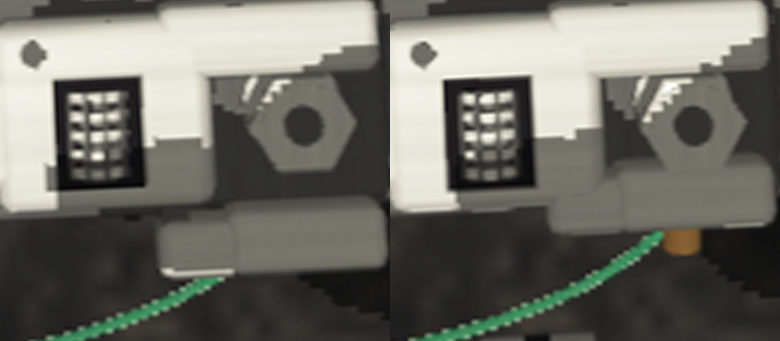

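The jaw now touches the nut, and the last stroke ended with 10 N of drag, which means it reached the stop. I'll make one more light stroke to be sure, then withdraw.

>>> carry_out(
  moves=[
    [0,0,0.03,0,0],
    [0,0,0.06,0,0],
    [0,0,0.085,0,0],
    [0,0,0.095,0,0],
    [0,0,0.097,0,0],
    [0,0,0.0985,0,0],
    [0,0,0.1,0,0],
    [0,0,0.1,0,0],
  ],
)

```text
clock: 10.65
tcp_pos: [0.4988, 0.0431, 0.2223]
orientation: [-3.14, -0.078, -0.003]
contact_force: [-0.4, 0.9, 0.8]
grip_width: -0.0002
gripper_force: 0.4
```

>>> carry_out(
  moves=[
    [0,0,0,0,0],
    [0,-0.002,0,0,0],
    [0,-0.004,0,0,0],
    [0,-0.006,0,0,0],
    [0,-0.008,0,0,0],
    [0,-0.01,0,0,0],
    [0,-0.011,0,0,0],
    [0,-0.011,0,0,0],
  ],
)

```text
clock: 11.45
tcp_pos: [0.4984, 0.0527, 0.2223]
orientation: [3.139, 0.076, 0.003]
contact_force: [1.2, -5.0, 8.3]
grip_width: -0.0002
gripper_force: 4.1
```

>>> carry_out(
  moves=[
    [0,-0.002,-0.006,0,0],
    [0,-0.002,-0.02,0,0],
    [0,0,-0.05,0,0],
    [0,0.006,-0.08,0,0],
    [0,0.011,-0.1,0,0],
    [0,0.011,-0.1,0,0],
    [0,0.011,-0.1,0,0],
    [0,0.011,-0.1,0,0],
  ],
)

```text
clock: 12.25
tcp_pos: [0.4977, 0.0433, 0.3208]
orientation: [-3.141, -0.079, 0.002]
contact_force: [0.3, -0.2, 0.1]
grip_width: 0.0001
gripper_force: 0.0
```

```bash
python3 look.py pics/w4.png; python3 -c "
import cv2,numpy as np
a=cv2.imread('pics/w3.png')[:,390:];b=cv2.imread('pics/w4.png')[:,390:]
print(cv2.phaseCorrelate(np.float32(cv2.cvtColor(a,6)[145:260,150:380]),np.float32(cv2.cvtColor(b,6)[145:260,150:380])))"
```

```text
((0.34088656401368667, 0.12134609445374878), 0.6943819559945)
```

The extra stroke did not move the jaw (0.1 px) and the finger only slipped, so it is snug.

```bash
python3 -c "
from bench import r
print(r.hand_in())"
```

```text
the job is handed in; nothing more can be done
None
```

The moving jaw of the wrench at the valve is snug against the nut, the other wrench was not touched, and the job was handed in at about 12 s of the 40 s allowed.

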